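# Check the stay hinge of the bread bin

## Task

Check that the stay hinge of the bread bin still holds: raise the lid by its bar handle, feel for the part-open position where it neither sinks nor rises, and take your hand off it completely so that it stands there by itself for three seconds, not resting on its open stop. Then take the handle again and guide the lid fully shut, and let go. Handle the lid gently: never let it drop, slam or fly open, do not force the handle, and leave the things standing round the bin alone.

Things in the scene. Friction and masses are not known exactly. Their poses are not given: they have to be found in the camera images.
- bin: Grey bread bin, fixed to the worktop, 220 mm deep (its x) x 260 mm wide (its y) x 115 mm high without the lid; origin at the centre of its underside, z up. The lid is hinged along the top edge at its +x side; the handle is near the -x side. Two croissants lie inside.
- lid (a joint): Lid angle in rad: 0 shut, grows as the handle side rises, open stop at 1.25. A spring in the hinge pulls it open about equally at every angle: low down the weight wins and it sinks shut, high up the spring wins and it rises to the stop. Between them friction holds it in a band only 0.1 to 0.3 rad wide, whose middle lies anywhere from 0.4 to 0.95. Released outside the band it picks up speed.
- lid_edge (a point): Middle of the lid's free edge (underside), 220 mm from the hinge axis. The lid is a wooden panel 220 x 260 x 12 mm of 0.65 to 1.0 kg (differs from run to run, and with it the band); felt at the handle, the weight less the spring is at most about 2.5 N and the hinge friction about 0.25 N each way.
- hinge (a point): Point on the hinge axis, at the middle of the bin's width: 110 mm along the bin's +x and 115 mm above its underside. The axis is along the bin's y.
- handle (a point): Centre of the lid's steel bar handle: round, 10 mm thick, 110 mm between its posts, parallel to the hinge axis. Lid shut: 190 mm from the axis towards the bin's -x and 55 mm above it; 42 mm above the lid's top. Pinch it from above, fingers apart along the bin's x; it turns between the pads as the lid swings. With the lid raised open the fingers at most 35 mm there, to clear the lid.
- tin: Food tin, 75 mm across, 58 mm high, standing behind the hinge side of the bin; origin at the centre of its underside. Leave alone.
- spice_jar: Spice jar, 41 mm across, 105 mm high, standing behind the hinge side of the bin; origin at the centre of its underside. Leave alone.
- shaker: Glass shaker, 44 mm across, 90 mm high, standing beside the bin at its -y side, which is the side away from the robot; origin at the centre of its underside. Leave alone.

How it is judged:
By the outcome, as a careful person would: the job done as asked, in the order asked, and still so for the second after the job is handed in, with the robot touching nothing.
It also fails if it takes over 72 s, if anything falls off the work surface, if the arm or the gripper's body presses on something with over 40 N, if the wrist force passes 120 N, or if a joint passes its speed limit or range.

## Robot

A 6-joint arm with a two-finger parallel gripper is mounted at the origin on a cart in front of the work surface, level with it; the furniture and walls round the work are solid. World frame = base frame: x ahead of the robot, y to its left, z up, the work surface at z = 0. Lengths are in mm, angles in rad, forces in N, time in s.
With the tool pointing down it reaches from about 300 to 775 mm from the base axis. Payload 14.6 kg.
Tool frame: the origin (TCP) lies at the very end of the fingers, on their centre line; the grasp point (between the pads) lies 19 mm behind it (hold_point_z is the distance from the TCP to the grasp point, in mm); z points along the fingers, y is the line along which they close (so a half turn about z gives the same grasp; the last joint's range is limited). The gripper opens to 94 mm and grips with 3 to 60 N. Pads are 16 mm wide; open, the fingers measure 119 mm over their backs; the gripper's body (75 mm by 177 mm) begins 78 mm behind the grasp point.
Start: joints at [-1.266, 0.3, 1.521, -0, 1.321, -0.067], TCP at [199.804, -512.414, 205.446] pointing down, gripper open.
Joint ranges: [-3.03, 3.03], [-0.79, 2.21], [0.23, 2.52], [-1.04, 4.18], [0, 3.07], [-2.55, 2.55]. Speed limits (rad/s): [2.22, 2.22, 2.57, 3.14, 3.14, 3.14].

## Interface

Orientations are given as a unit quaternion [w, x, y, z].
In Python, from station import * gives the robot as it stands.
- The arm moves only by the tool drive_tool, never from a script. Its argument "commands" is a list of rows, each an object with "offset": the shift along the world's x, y, z in cm, a list of three; "spin": the turn about the world's z in rad; "gripper": the closure, from -1 (fully open) to 1 (shut), so that 0 is half open. A call has 1 to 12 rows; each row shifts and turns the commanded pose from where the row before left it; what a row does not reach is not made up. A row lasts 1/12 s, in which the tool goes at most 41.7 mm and 7.16 degrees, less where a joint would pass 70% of its speed; a pose out of reach is approached as far as the arm can. A call is refused whole if a number of a shift passes 4.17 or a number of a turn 0.125, either way. A call with a gripper value outside its range is refused whole. The fingers move at their own pace and stop on an object; "force" is the grip in N (left out, the last holds). Time passes only in rows, so rows that do not move let the fingers close. It gives the time, the measured TCP pose, the force, the opening and the grip force at its end, in the units of the state.
- sense(): the state, without advancing time (a new reading comes with each control period).
- capture(name): name is "side" or "top" or "wrist"; returns a dict with "img" (480x640x3 uint8, blue, green, red), "range_z" (480x640 float32, mm along the optical axis (not along the pixel's ray), 0 where there is no reading), "fx", "fy", "cx", "cy" (pixels), "D" ([k1, k2, p1, p2, k3] as OpenCV has them; the pictures are not rectified), "extrinsics" (4x4, takes a point from world to camera coordinates). Camera axes: x right, y up, looking along -z (the intrinsics and any distortion apply to the point x, -y, -z); pixel columns grow to the right and rows downward; lengths in mm; the calibration is good to about 2 mm. A picture is of the moment at which its call begins.
- hand_in(): hands the job in; it is judged then, once.
The state is a dict: "clock": time; "joint_pos": joint angles; "qd": joint speeds; "joint_torque": joint torques, N m; "eef_pos": TCP position; "tool_rot": TCP orientation; "wrist_force": force on the tool from outside, world axes, zero at the start; "wrist_torque": the same for the moment, N m; "opening": finger opening in mm; "grasp_force": force on a finger pad.
Only numpy, scipy, OpenCV 4.12 (cv2) and the standard library are available. Lean on these libraries where they do the work, as an engineer would, in place of code of your own. Each camera call takes 0.05 s, during which the arm holds its last target. There are 200 camera calls.

## Working session

There is one attempt and no reset: what is moved stays moved. The work goes in short steps, Python scripts to look and compute and a tool call to move; the robot and the scene stay as the last step left them, time stands still between calls to the robot, and variables do not carry over. Pictures are saved under pics/ and viewed, at most 10 in all, crops included, and the job is handed in when it is done.

Besides the shell and the picture viewer there is one more tool, called after ">>>" as name(argument=value, ...) on one line, values as JSON. drive_tool: Moves the arm, as the interface text tells. Its arguments: {"type":"object","properties":{"commands":{"type":"array"},"force":{"type":"number"}},"required":["commands"]}

```bash
ls; mkdir -p pics; python3 - <<'E'
from station import *
import cv2,numpy as np
s=sense();print({k:np.round(v,3).tolist() for k,v in s.items()})
ims=[]
for n in ("side","top"):
    c=capture(n);cv2.imwrite(f"pics/{n}0.png",c["img"]);np.savez(f"{n}0.npz",**c)
    print(n,c["fx"],c["cx"],c["cy"],c["D"],np.round(c["extrinsics"],3).tolist(),(c["range_z"]>0).mean())
E
```

```text
pics
{'clock': 0.0, 'joint_pos': [-1.266, 0.3, 1.522, -0.0, 1.321, -0.067], 'qd': [-0.0, 0.001, 0.0, -0.0, 0.001, -0.0], 'joint_torque': [-0.002, -53.181, -35.274, 0.071, 0.025, -0.0], 'eef_pos': [199.723, -512.172, 204.905], 'tool_rot': [-0.001, 0.983, 0.185, -0.0], 'wrist_force': [0.95, -0.698, -0.188], 'wrist_torque': [-0.024, -0.001, 0.001], 'grasp_force': 0.0, 'opening': 94.329}
side 445.25172365328575 323.4592494264851 233.7618282053294 [-0.0891842  0.         0.         0.         0.       ] [[-0.994, -0.113, -0.007, 576.157], [0.041, -0.42, 0.907, -124.608], [-0.105, 0.901, 0.422, -897.062], [0.0, 0.0, 0.0, 1.0]] 0.9959895833333333
top 606.9697626914734 309.5939796898051 234.6600504361242 [-0.0325467  0.         0.         0.         0.       ] [[0.001, -1.0, -0.003, 8.341], [0.995, 0.0, 0.104, -614.243], [-0.104, -0.003, 0.995, -1168.374], [0.0, 0.0, 0.0, 1.0]] 0.99615234375
```

View pics/top0.png

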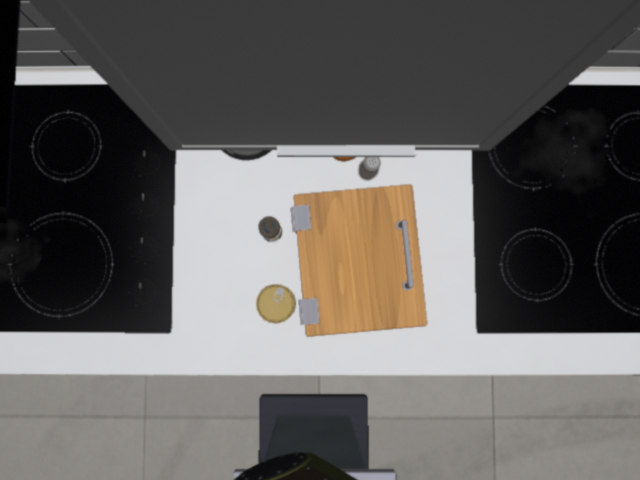

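View pics/side0.png

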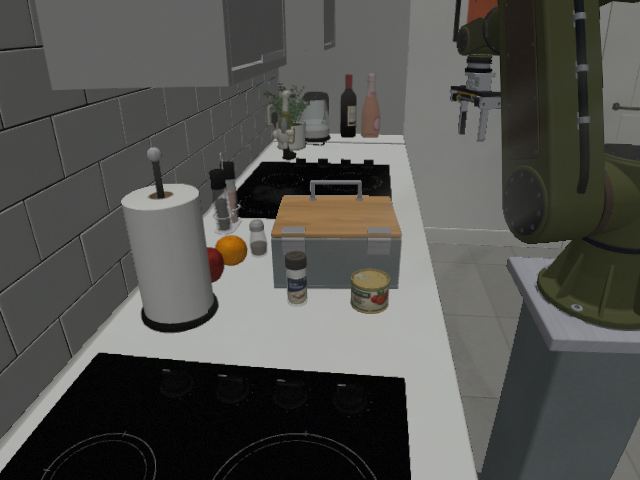

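The top view shows the lid with corners near (294,194), (411,184), (426,325) and (306,335), hinges on its left (+y) and the handle from (401,224) to (408,287). In the side view the tin, jar and shaker stand clear of the lid, and a hood hangs above the far part of the worktop.

```bash
cat > h.py <<'E'
import numpy as np,cv2
def ray(c,uv):
    K=np.array([[c["fx"],0,c["cx"]],[0,c["fy"],c["cy"]],[0,0,1.]])
    p=cv2.undistortPoints(np.array(uv,float).reshape(-1,1,2),K,np.array(c["D"],float)).reshape(-1,2)
    return np.c_[p[:,0],-p[:,1],-np.ones(len(p))]
def plane(c,uv,z):
    E=np.array(c["extrinsics"]);R,t=E[:3,:3],E[:3,3];o=-R.T@t
    d=ray(c,uv)@R
    return o+d*((z-o[2])/d[:,2])[:,None]
def depth(c,uv):
    E=np.array(c["extrinsics"]);R,t=E[:3,:3],E[:3,3]
    uv=np.array(uv,int).reshape(-1,2)
    return (ray(c,uv)*c["range_z"][uv[:,1],uv[:,0]][:,None]-t)@R
E
python3 - <<'E'
from h import *
c=dict(np.load("top0.npz"));hsv=cv2.cvtColor(c["img"],cv2.COLOR_BGR2HSV)
m=((hsv[...,0]>8)&(hsv[...,0]<22)&(hsv[...,1]>90)).astype(np.uint8);m[:,:285]=0;m[:,440:]=0;m[:170]=0;m[350:]=0
m=cv2.morphologyEx(m,cv2.MORPH_CLOSE,np.ones((15,15)))
cn=max(cv2.findContours(m,0,2)[0],key=cv2.contourArea);r=cv2.minAreaRect(cn);b=cv2.boxPoints(r)
P=plane(c,b,128);print("lid",b.round(),P.round(1).tolist(),[np.linalg.norm(P[i]-P[i-1]).round(1) for i in range(4)],P.mean(0))
g=((hsv[...,1]<70)).astype(np.uint8);h=np.zeros_like(g);h[212:298,392:418]=g[212:298,392:418]
v,u=np.nonzero(h);uv=np.c_[u,v];r=cv2.minAreaRect(uv.astype(np.float32));b=cv2.boxPoints(r)
print("handle px",r,plane(c,b,170).round(1).tolist(),plane(c,[r[0]],170))
D=depth(c,uv);D=D[abs(D[:,2]-174)<8];print("hd depth",len(D),D.mean(0),D.min(0),D.max(0),np.polyfit(D[:,0],D[:,1],1))
print("hood z",depth(c,[[200,140],[320,60],[346,152],[440,140],[440,147]]).round(), "lid z",depth(c,[[350,250]]),"tin,jar,shaker",depth(c,[[276,303],[269,228],[371,162]]).round())
E
```

```text
lid [[274. 197.]
 [413. 184.]
 [426. 325.]
 [287. 338.]] [[674.4, 73.7, 128.0], [698.0, -182.2, 128.0], [441.7, -200.9, 128.0], [419.1, 49.1, 128.0]] [np.float64(256.4), np.float64(257.0), np.float64(257.1), np.float64(251.0)] [558.29662194 -65.0741551  128.        ]
handle px ((406.5, 251.0), (78.0, 21.0), 90.0) [[639.9, -143.5, 170.0], [639.9, -180.4, 170.0], [503.5, -178.0, 170.0], [503.5, -141.6, 170.0]] [[ 571.25212159 -160.82761142  170.        ]]
hd depth 369 [ 566.72686163 -161.09267122  174.5368747 ] [ 508.56561404 -170.78085515  166.01261578] [ 625.78343935 -151.6745292   180.98897193] [ 8.71582985e-02 -2.10487620e+02]
hood z [[ 689.  147.  472.]
 [ 690.   -2.  732.]
 [ 679.  -40.  449.]
 [ 689. -158.  473.]
 [ 688. -165.  442.]] lid z [[576.05280629 -64.72051375 130.88518695]] tin,jar,shaker [[ 480.   73.   57.]
 [ 619.   84.  107.]
 [ 747. -108.   91.]]
```

>>> drive_tool(commands=[{"offset": [2, 1.9, 0.2], "spin": -0.02, "gripper": -0.06}, {"offset": [2, 1.9, 0.2], "spin": -0.02, "gripper": -0.06}, {"offset": [2, 1.9, 0.2], "spin": -0.02, "gripper": -0.06}, {"offset": [2, 1.9, 0.2], "spin": -0.02, "gripper": -0.06}, {"offset": [2, 1.9, 0.2], "spin": -0.02, "gripper": -0.06}, {"offset": [2, 1.9, 0.2], "spin": -0.02, "gripper": -0.06}, {"offset": [2, 1.9, 0.2], "spin": -0.02, "gripper": -0.06}, {"offset": [2, 1.9, 0.2], "spin": -0.02, "gripper": -0.06}, {"offset": [2, 1.9, 0.2], "spin": -0.02, "gripper": -0.06}])

```text
clock: 0.85
eef_pos: [380.5, -340.2, 223.3]
tool_rot: [-0.0, 0.995, 0.095, -0.0]
wrist_force: [-0.8, -0.3, -0.1]
opening: 50.0
grasp_force: 0.0
```

>>> drive_tool(commands=[{"offset": [2, 1.9, 0.2], "spin": -0.02, "gripper": -0.06}, {"offset": [2, 1.9, 0.2], "spin": -0.02, "gripper": -0.06}, {"offset": [2, 1.9, 0.2], "spin": -0.02, "gripper": -0.06}, {"offset": [2, 1.9, 0], "spin": -0.02, "gripper": -0.06}, {"offset": [2, 1.9, 0], "spin": -0.02, "gripper": -0.06}, {"offset": [2, 1.9, 0], "spin": 0, "gripper": -0.06}, {"offset": [2, 1.9, 0], "gripper": -0.06}, {"offset": [2, 1.9, 0], "gripper": -0.06}, {"offset": [2, 1.9, 0], "gripper": -0.06}, {"offset": [0, 0, 0], "gripper": -0.06}, {"offset": [0, 0, 0], "gripper": -0.06}])

```text
schema error: expected keys offset, spin, gripper
```

>>> drive_tool(commands=[{"offset": [2, 1.9, 0.2], "spin": -0.02, "gripper": -0.06}, {"offset": [2, 1.9, 0.2], "spin": -0.02, "gripper": -0.06}, {"offset": [2, 1.9, 0.2], "spin": -0.02, "gripper": -0.06}, {"offset": [2, 1.9, 0], "spin": -0.02, "gripper": -0.06}, {"offset": [2, 1.9, 0], "spin": -0.02, "gripper": -0.06}, {"offset": [2, 1.9, 0], "spin": 0, "gripper": -0.06}, {"offset": [2, 1.9, 0], "spin": 0, "gripper": -0.06}, {"offset": [2, 1.9, 0], "spin": 0, "gripper": -0.06}, {"offset": [2, 1.9, 0], "spin": 0, "gripper": -0.06}, {"offset": [0.5, 0.5, 0], "spin": 0, "gripper": -0.06}, {"offset": [0, 0, 0], "spin": 0, "gripper": -0.06}, {"offset": [0, 0, 0], "spin": 0, "gripper": -0.06}])

```text
clock: 1.85
eef_pos: [564.3, -165.7, 229.0]
tool_rot: [-0.0, 0.999, 0.046, -0.0]
wrist_force: [-0.1, -0.0, 0.3]
opening: 49.5
grasp_force: 0.0
```

```bash
python3 - <<'E'
from station import *
from h import *
s=sense();print(s["clock"],s["eef_pos"],s["tool_rot"])
c=capture("wrist");np.savez("w1.npz",**c);cv2.imwrite("pics/w1.png",c["img"])
c=capture("top");np.savez("top1.npz",**c);cv2.imwrite("pics/top1.png",c["img"][120:380,150:500])
E
```

```text
1.85 [ 564.33994054 -165.71722769  229.03486124] [-5.83205689e-05  9.98937645e-01  4.60803211e-02 -4.26872075e-04]
```

View pics/w1.png

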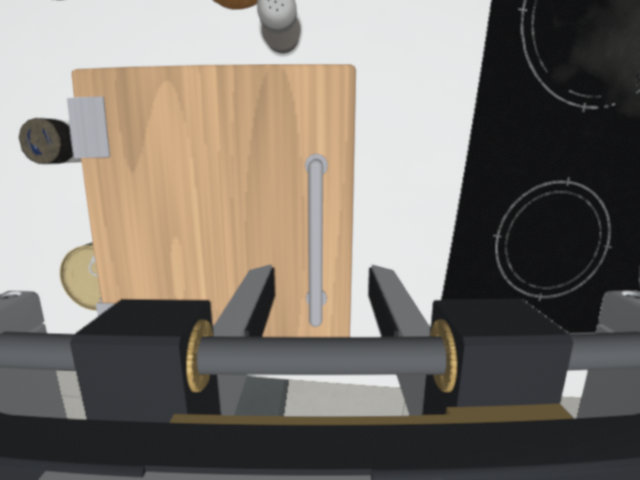

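View pics/top1.png

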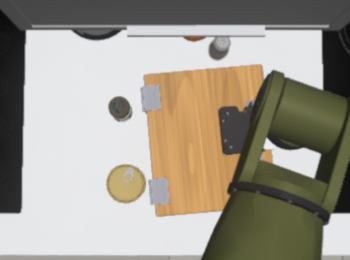

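The wrist view shows the bar vertical at column ~316, from row 163 to ~320, between the fingers and square to them. In the top crop the lid is still well visible to the left of the gripper.

```bash
python3 - <<'E'
from h import *
c=dict(np.load("w1.npz"))
print(plane(c,[[316,163],[316,320],[316,240]],170).round(1)); print(depth(c,[[316,200],[316,220],[316,240]]).round(1))
hs=depth(c,[[88,127],[100,97],[108,155],[350,200]]);print(hs.round(1))
E
```

```text
[[ 624.2 -157.   170. ]
 [ 511.6 -167.2  170. ]
 [ 572.  -161.8  170. ]]
[[ 600.5 -159.3  176.2]
 [ 587.2 -160.5  176.5]
 [ 573.1 -161.7  174.7]]
[[ 635.6   23.   129.8]
 [ 658.5   11.6  131.6]
 [ 615.2    7.9  128.6]
 [ 596.7 -186.1  127.2]]
```

>>> drive_tool(commands=[{"offset": [0.4, 0.4, -1.5], "spin": 0, "gripper": -0.06}, {"offset": [0, 0, -1.5], "spin": 0, "gripper": -0.06}, {"offset": [0, 0, -1.5], "spin": 0, "gripper": 0.2}, {"offset": [0, 0, -1.5], "spin": 0, "gripper": 0.2}, {"offset": [0, 0, -1.2], "spin": 0, "gripper": 0.2}, {"offset": [0, 0, -0.6], "spin": 0, "gripper": 0.2}, {"offset": [0, 0, 0], "spin": 0, "gripper": 0.3}, {"offset": [0, 0, 0], "spin": 0, "gripper": 0.5}, {"offset": [0, 0, 0], "spin": 0, "gripper": 0.65}, {"offset": [0, 0, 0], "spin": 0, "gripper": 0.75}, {"offset": [0, 0, 0], "spin": 0, "gripper": 1}, {"offset": [0, 0, 0], "spin": 0, "gripper": 1}], force=8)

```text
clock: 2.95
eef_pos: [569.0, -161.0, 152.0]
tool_rot: [-0.0, 0.999, 0.046, 0.0]
wrist_force: [-0.4, 4.1, 1.4]
opening: 9.7
grasp_force: 8.0
```

>>> drive_tool(commands=[{"offset": [0, 0.14, 0.48], "spin": 0, "gripper": 1}, {"offset": [0, 0.15, 0.47], "spin": 0, "gripper": 1}, {"offset": [-0.02, 0.17, 0.46], "spin": 0, "gripper": 1}, {"offset": [-0.02, 0.18, 0.46], "spin": 0, "gripper": 1}, {"offset": [-0.02, 0.19, 0.46], "spin": 0, "gripper": 1}, {"offset": [-0.02, 0.2, 0.45], "spin": 0, "gripper": 1}, {"offset": [-0.02, 0.22, 0.45], "spin": 0, "gripper": 1}, {"offset": [-0.02, 0.22, 0.44], "spin": 0, "gripper": 1}, {"offset": [-0.02, 0.23, 0.44], "spin": 0, "gripper": 1}, {"offset": [-0.02, 0.25, 0.43], "spin": 0, "gripper": 1}, {"offset": [-0.02, 0.26, 0.42], "spin": 0, "gripper": 1}, {"offset": [-0.02, 0.26, 0.41], "spin": 0, "gripper": 1}])

```text
clock: 3.95
eef_pos: [566.7, -135.9, 205.3]
tool_rot: [-0.001, 0.999, 0.046, -0.0]
wrist_force: [1.7, 7.1, -6.4]
opening: 9.3
grasp_force: 8.0
```

```bash
cat > look.py <<'E'
from station import *
from h import *
import sys
# force average + lid plane angle from top-camera depth
def look(n=6):
    F=[];A=[]
    for i in range(n):
        c=capture("top");F.append(sense()["wrist_force"])
        hsv=cv2.cvtColor(c["img"],cv2.COLOR_BGR2HSV)
        m=(hsv[...,0]>8)&(hsv[...,0]<22)&(hsv[...,1]>90)&(c["range_z"]>0)
        v,u=np.nonzero(m);D=depth(c,np.c_[u,v])
        ux=np.array([-.088,.996]);y=(D[:,:2]-[552,29])@ux; x=D[:,:2]@[.996,.088]
        k=(D[:,2]>120)&(y<-10)&(y>-240)&(x>430)&(x<700);y,z=y[k],D[k,2]
        for _ in range(3):
            p=np.polyfit(y,z,1);r=abs(np.polyval(p,y)-z);k=r<max(3,2*r.std());y,z=y[k],z[k]
        A.append(-np.arctan(p[0]))
    s=sense();F=np.array(F);e=s["eef_pos"]
    th_arm=np.arctan2(e[2]+19-115,-(np.array(e[:2])-[552,29])@[-.088,.996])-.2818
    t=th_arm+.2818; ft=F@np.r_[np.sin(t)*np.array([-.088,.996]),np.cos(t)]
    print("clk",round(s["clock"],2),"eef",np.round(e,1),"open",round(s["opening"],1),"F",F.mean(0).round(2),F.std(0).round(2),
      "| th_cam",np.round(np.mean(A),3),"sd",np.std(A).round(4),"n",len(y),"th_arm",th_arm.round(3),"Ftan",ft.mean().round(2),ft.std().round(2))
if __name__=="__main__": look(int(sys.argv[1]) if len(sys.argv)>1 else 6)
E
python3 look.py
```

```text
clk 4.25 eef [ 566.7 -136.   205.1] open 9.6 F [ 0.57  6.85 -4.54] [0.72 0.4  0.36] | th_cam 0.305 sd 0.0014 n 7491 th_arm 0.301 Ftan -0.07 0.49
```

>>> drive_tool(commands=[{"offset": [-0.02, 0.37, 0.35], "spin": 0, "gripper": 1}, {"offset": [-0.03, 0.28, 0.41], "spin": 0, "gripper": 1}, {"offset": [-0.03, 0.29, 0.4], "spin": 0, "gripper": 1}, {"offset": [-0.03, 0.31, 0.39], "spin": 0, "gripper": 1}, {"offset": [-0.03, 0.32, 0.38], "spin": 0, "gripper": 1}, {"offset": [-0.03, 0.33, 0.37], "spin": 0, "gripper": 1}, {"offset": [0, 0, 0], "spin": 0, "gripper": 1}])

```text
clock: 4.83
eef_pos: [565.2, -117.4, 229.4]
tool_rot: [0.0, 0.999, 0.046, 0.001]
wrist_force: [-1.2, -3.7, 3.4]
opening: 9.6
grasp_force: 8.0
```

```bash
python3 look.py 8
```

```text
clk 5.23 eef [ 565.2 -118.3  228.4] open 9.2 F [-0.87 -5.06  4.36] [0.5  0.31 0.45] | th_cam 0.45 sd 0.0023 n 6575 th_arm 0.448 Ftan -0.06 0.42
```

>>> drive_tool(commands=[{"offset": [0, -0.03, 0.03], "spin": 0, "gripper": 1}, {"offset": [0, 0, 0], "spin": 0, "gripper": 1}, {"offset": [0, 0, 0], "spin": 0, "gripper": 0.74}, {"offset": [0, 0, 0], "spin": 0, "gripper": 0.7}, {"offset": [0, 0, 0], "spin": 0, "gripper": 0.7}, {"offset": [0, 0, 0], "spin": 0, "gripper": 0.7}])

```text
clock: 5.73
eef_pos: [565.0, -117.7, 228.2]
tool_rot: [-0.0, 0.999, 0.046, -0.0]
wrist_force: [0.3, -1.0, -0.2]
opening: 14.0
grasp_force: 0.0
```

```bash
python3 look.py 8
```

```text
clk 6.13 eef [ 565.1 -118.   228.5] open 14.0 F [0.21 0.4  0.1 ] [0.52 0.4  0.67] | th_cam 0.448 sd 0.0004 n 6618 th_arm 0.45 Ftan 0.32 0.54
```

>>> drive_tool(commands=[{"offset": [0, 0, 0], "spin": 0, "gripper": 0.6}, {"offset": [0, 0, 0], "spin": 0, "gripper": 0.55}, {"offset": [0, 0, 0], "spin": 0, "gripper": 0.55}, {"offset": [0, 0, 0], "spin": 0, "gripper": 0.55}, {"offset": [0, 0, 0], "spin": 0, "gripper": 0.55}, {"offset": [0, 0, 0], "spin": 0, "gripper": 0.55}])

```text
clock: 6.63
eef_pos: [565.1, -118.0, 228.5]
tool_rot: [-0.0, 0.999, 0.046, -0.0]
wrist_force: [0.6, -0.2, 0.1]
opening: 21.1
grasp_force: 0.0
```

```bash
python3 look.py 6
```

```text
clk 6.93 eef [ 565.1 -118.   228.5] open 21.1 F [ 0.06 -0.24 -0.05] [0.34 0.31 0.52] | th_cam 0.448 sd 0.0003 n 6540 th_arm 0.45 Ftan -0.2 0.36
```

>>> drive_tool(commands=[{"offset": [0, 0, 0], "spin": 0, "gripper": 0.36}, {"offset": [0, 0, 0.3], "spin": 0, "gripper": 0.36}, {"offset": [0, 0, 0.6], "spin": 0, "gripper": 0.36}, {"offset": [0, 0, 0.8], "spin": 0, "gripper": 0.36}, {"offset": [0, 0, 0.8], "spin": 0, "gripper": 0.36}, {"offset": [0, 0, 0.8], "spin": 0, "gripper": 0.36}, {"offset": [0, 0, 0.8], "spin": 0, "gripper": 0.36}, {"offset": [0, 0, 0.8], "spin": 0, "gripper": 0.36}, {"offset": [0, 0, 0.6], "spin": 0, "gripper": 0.36}, {"offset": [0, 0, 0.5], "spin": 0, "gripper": 0.36}, {"offset": [0, 0, 0], "spin": 0, "gripper": 0.36}, {"offset": [0, 0, 0], "spin": 0, "gripper": 0.36}])

```text
clock: 7.93
eef_pos: [565.1, -118.0, 288.4]
tool_rot: [0.0, 0.999, 0.046, 0.0]
wrist_force: [-0.9, -0.2, 0.7]
opening: 30.1
grasp_force: 0.0
```

```bash
python3 look.py 3; python3 -c "
from station import *;import cv2
c=capture('wrist');cv2.imwrite('pics/w2.png',c['img'])"
```

```text
clk 8.08 eef [ 565.  -118.   287.9] open 29.7 F [ 0.31 -0.08 -0.  ] [0.17 0.06 0.45] | th_cam 0.448 sd 0.0004 n 6550 th_arm 0.634 Ftan -0.09 0.28
```

View pics/w2.png

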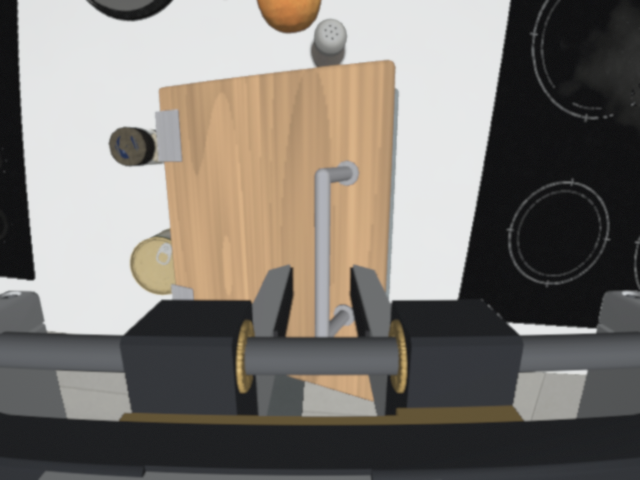

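The wrist view shows the lid standing part-open, with its bar at column ~322 centred between the fingers and clear below them. I'll wait more than 3 s.

>>> drive_tool(commands=[{"offset": [0, 0, 0], "spin": 0, "gripper": 0.36}, {"offset": [0, 0, 0], "spin": 0, "gripper": 0.36}, {"offset": [0, 0, 0], "spin": 0, "gripper": 0.36}, {"offset": [0, 0, 0], "spin": 0, "gripper": 0.36}, {"offset": [0, 0, 0], "spin": 0, "gripper": 0.36}, {"offset": [0, 0, 0], "spin": 0, "gripper": 0.36}, {"offset": [0, 0, 0], "spin": 0, "gripper": 0.36}, {"offset": [0, 0, 0], "spin": 0, "gripper": 0.36}, {"offset": [0, 0, 0], "spin": 0, "gripper": 0.36}, {"offset": [0, 0, 0], "spin": 0, "gripper": 0.36}, {"offset": [0, 0, 0], "spin": 0, "gripper": 0.36}, {"offset": [0, 0, 0], "spin": 0, "gripper": 0.36}])

```text
clock: 9.13
eef_pos: [565.1, -118.0, 288.5]
tool_rot: [0.0, 0.999, 0.046, 0.0]
wrist_force: [0.3, -0.1, -0.4]
opening: 29.8
grasp_force: 0.0
```

>>> drive_tool(commands=[{"offset": [0, 0, 0], "spin": 0, "gripper": 0.36}, {"offset": [0, 0, 0], "spin": 0, "gripper": 0.36}, {"offset": [0, 0, 0], "spin": 0, "gripper": 0.36}, {"offset": [0, 0, 0], "spin": 0, "gripper": 0.36}, {"offset": [0, 0, 0], "spin": 0, "gripper": 0.36}, {"offset": [0, 0, 0], "spin": 0, "gripper": 0.36}, {"offset": [0, 0, 0], "spin": 0, "gripper": 0.36}, {"offset": [0, 0, 0], "spin": 0, "gripper": 0.36}, {"offset": [0, 0, 0], "spin": 0, "gripper": 0.36}, {"offset": [0, 0, 0], "spin": 0, "gripper": 0.36}, {"offset": [0, 0, 0], "spin": 0, "gripper": 0.36}, {"offset": [0, 0, 0], "spin": 0, "gripper": 0.36}])

```text
clock: 10.13
eef_pos: [565.1, -118.0, 288.4]
tool_rot: [-0.0, 0.999, 0.046, 0.0]
wrist_force: [0.5, 0.3, -0.4]
opening: 30.1
grasp_force: 0.0
```

>>> drive_tool(commands=[{"offset": [0, 0, 0], "spin": 0, "gripper": 0.36}, {"offset": [0, 0, 0], "spin": 0, "gripper": 0.36}, {"offset": [0, 0, 0], "spin": 0, "gripper": 0.36}, {"offset": [0, 0, 0], "spin": 0, "gripper": 0.36}, {"offset": [0, 0, 0], "spin": 0, "gripper": 0.36}, {"offset": [0, 0, 0], "spin": 0, "gripper": 0.36}, {"offset": [0, 0, 0], "spin": 0, "gripper": 0.36}, {"offset": [0, 0, 0], "spin": 0, "gripper": 0.36}, {"offset": [0, 0, 0], "spin": 0, "gripper": 0.36}, {"offset": [0, 0, 0], "spin": 0, "gripper": 0.36}, {"offset": [0, 0, 0], "spin": 0, "gripper": 0.36}, {"offset": [0, 0, 0], "spin": 0, "gripper": 0.36}])

```text
clock: 11.13
eef_pos: [565.1, -118.0, 288.4]
tool_rot: [-0.0, 0.999, 0.046, -0.0]
wrist_force: [0.1, 0.4, -0.5]
opening: 30.0
grasp_force: 0.0
```

>>> drive_tool(commands=[{"offset": [0, 0, 0], "spin": 0, "gripper": 0.36}, {"offset": [0, 0, 0], "spin": 0, "gripper": 0.36}, {"offset": [0, 0, 0], "spin": 0, "gripper": 0.36}, {"offset": [0, 0, 0], "spin": 0, "gripper": 0.36}, {"offset": [0, 0, 0], "spin": 0, "gripper": 0.36}, {"offset": [0, 0, 0], "spin": 0, "gripper": 0.36}, {"offset": [0, 0, 0], "spin": 0, "gripper": 0.36}, {"offset": [0, 0, 0], "spin": 0, "gripper": 0.36}, {"offset": [0, 0, 0], "spin": 0, "gripper": 0.36}, {"offset": [0, 0, 0], "spin": 0, "gripper": 0.36}, {"offset": [0, 0, 0], "spin": 0, "gripper": 0.36}, {"offset": [0, 0, 0], "spin": 0, "gripper": 0.36}])

```text
clock: 12.13
eef_pos: [565.1, -118.0, 288.5]
tool_rot: [-0.0, 0.999, 0.046, 0.0]
wrist_force: [0.5, 0.9, -0.6]
opening: 30.2
grasp_force: 0.0
```

```bash
python3 look.py 3
```

```text
clk 12.28 eef [ 565.1 -118.   288.5] open 29.9 F [-0.22  0.53 -0.13] [0.16 0.39 0.28] | th_cam 0.448 sd 0.0006 n 6550 th_arm 0.635 Ftan 0.36 0.43
```

The lid held still at 0.448 rad for over 4 s. Next I go back down and grip the bar again.

>>> drive_tool(commands=[{"offset": [0, 0, -0.8], "spin": 0, "gripper": 0.36}, {"offset": [0, 0, -0.8], "spin": 0, "gripper": 0.36}, {"offset": [0, 0, -0.8], "spin": 0, "gripper": 0.36}, {"offset": [0, 0, -0.8], "spin": 0, "gripper": 0.36}, {"offset": [0, 0, -0.8], "spin": 0, "gripper": 0.36}, {"offset": [0, 0, -0.8], "spin": 0, "gripper": 0.36}, {"offset": [0, 0, -0.7], "spin": 0, "gripper": 0.36}, {"offset": [0, 0, -0.5], "spin": 0, "gripper": 0.5}, {"offset": [0, 0, 0], "spin": 0, "gripper": 0.65}, {"offset": [0, 0, 0], "spin": 0, "gripper": 0.75}, {"offset": [0, 0, 0], "spin": 0, "gripper": 1}, {"offset": [0, 0, 0], "spin": 0, "gripper": 1}], force=8)

```text
clock: 13.28
eef_pos: [565.3, -118.1, 229.0]
tool_rot: [0.0, 0.999, 0.046, 0.0]
wrist_force: [-0.2, -0.9, 1.3]
opening: 10.0
grasp_force: 8.0
```

```bash
python3 look.py 3
```

```text
clk 13.43 eef [ 565.3 -118.2  228.9] open 9.9 F [ 0.05 -1.68  1.26] [0.53 0.2  0.34] | th_cam 0.449 sd 0.0005 n 6526 th_arm 0.451 Ftan -0.18 0.17
```

>>> drive_tool(commands=[{"offset": [0.02, -0.32, -0.38], "spin": 0, "gripper": 1}, {"offset": [0.03, -0.31, -0.385], "spin": 0, "gripper": 1}, {"offset": [0.03, -0.31, -0.39], "spin": 0, "gripper": 1}, {"offset": [0.03, -0.3, -0.4], "spin": 0, "gripper": 1}, {"offset": [0.03, -0.28, -0.4], "spin": 0, "gripper": 1}, {"offset": [0.02, -0.27, -0.41], "spin": 0, "gripper": 1}, {"offset": [0.02, -0.265, -0.42], "spin": 0, "gripper": 1}, {"offset": [0.02, -0.255, -0.425], "spin": 0, "gripper": 1}, {"offset": [0.02, -0.245, -0.43], "spin": 0, "gripper": 1}, {"offset": [0.02, -0.235, -0.43], "spin": 0, "gripper": 1}, {"offset": [0, 0, 0], "spin": 0, "gripper": 1}])

```text
clock: 14.35
eef_pos: [567.6, -146.4, 186.8]
tool_rot: [0.0, 0.999, 0.046, -0.0]
wrist_force: [3.8, -4.5, 1.8]
opening: 9.5
grasp_force: 8.0
```

```bash
python3 look.py 3
```

```text
clk 14.5 eef [ 567.6 -146.1  187.4] open 9.6 F [ 3.58 -3.94  1.95] [0.21 0.52 0.35] | th_cam 0.199 sd 0.0008 n 7887 th_arm 0.198 Ftan -0.22 0.37
```

>>> drive_tool(commands=[{"offset": [0.05, -0.25, -0.44], "spin": 0, "gripper": 1}, {"offset": [0.02, -0.21, -0.45], "spin": 0, "gripper": 1}, {"offset": [0.02, -0.2, -0.45], "spin": 0, "gripper": 1}, {"offset": [0.02, -0.19, -0.46], "spin": 0, "gripper": 1}, {"offset": [0.02, -0.18, -0.46], "spin": 0, "gripper": 1}, {"offset": [0.02, -0.17, -0.46], "spin": 0, "gripper": 1}, {"offset": [0, -0.09, -0.25], "spin": 0, "gripper": 1}, {"offset": [0, -0.05, -0.15], "spin": 0, "gripper": 1}, {"offset": [0, -0.04, -0.12], "spin": 0, "gripper": 1}, {"offset": [0, -0.03, -0.1], "spin": 0, "gripper": 1}, {"offset": [0, 0, 0], "spin": 0, "gripper": 1}])

```text
clock: 15.42
eef_pos: [568.9, -159.7, 154.1]
tool_rot: [-0.0, 0.999, 0.046, -0.0]
wrist_force: [0.6, 2.9, -1.3]
opening: 9.6
grasp_force: 8.0
```

```bash
python3 look.py 3
```

```text
clk 15.57 eef [ 568.9 -159.7  154.3] open 9.7 F [-0.43  3.06 -1.55] [0.3  0.13 0.19] | th_cam 0.021 sd 0.0005 n 8242 th_arm 0.017 Ftan -0.58 0.15
```

>>> drive_tool(commands=[{"offset": [0, 0, -0.06], "spin": 0, "gripper": 1}, {"offset": [0, -0.02, -0.06], "spin": 0, "gripper": 1}, {"offset": [0, 0, -0.06], "spin": 0, "gripper": 1}, {"offset": [0, -0.02, -0.06], "spin": 0, "gripper": 1}, {"offset": [0, 0, 0], "spin": 0, "gripper": 1}, {"offset": [0, 0, 0], "spin": 0, "gripper": 1}])

```text
clock: 16.07
eef_pos: [569.0, -160.5, 151.9]
tool_rot: [0.0, 0.999, 0.046, -0.0]
wrist_force: [-1.0, 2.4, -2.2]
opening: 9.8
grasp_force: 8.0
```

```bash
python3 look.py 3; sed 's/capture("top")/dict(np.load("top1.npz"))/' look.py > lk1.py; python3 lk1.py 1
```

```text
clk 16.22 eef [ 569.  -160.5  151.9] open 9.7 F [-0.26  2.36 -1.52] [0.7  0.57 0.13] | th_cam 0.009 sd 0.0003 n 8239 th_arm 0.004 Ftan -0.79 0.09
clk 16.22 eef [ 569.  -160.5  151.9] open 9.7 F [-1.24  3.02 -1.61] [0. 0. 0.] | th_cam -0.001 sd 0.0 n 9170 th_arm 0.004 Ftan -0.67 0.0
```

Still about 2 mm to go (0.01 rad), so I continue slowly until contact.

>>> drive_tool(commands=[{"offset": [0, 0, -0.06], "spin": 0, "gripper": 1}, {"offset": [0, -0.02, -0.06], "spin": 0, "gripper": 1}, {"offset": [0, 0, -0.05], "spin": 0, "gripper": 1}, {"offset": [0, 0, -0.04], "spin": 0, "gripper": 1}, {"offset": [0, 0, 0], "spin": 0, "gripper": 1}, {"offset": [0, 0, 0], "spin": 0, "gripper": 1}])

```text
clock: 16.72
eef_pos: [569.0, -160.9, 150.0]
tool_rot: [0.0, 0.999, 0.046, 0.0]
wrist_force: [-0.6, -2.8, 0.5]
opening: 9.6
grasp_force: 8.0
```

```bash
python3 look.py 3
```

```text
clk 16.87 eef [ 569.1 -160.9  150. ] open 9.5 F [-1.18 -2.85  1.86] [0.32 0.49 0.82] | th_cam -0.001 sd 0.0001 n 8264 th_arm -0.006 Ftan 1.04 0.71
```

The lid is shut: the angle matches the baseline and there is light upward contact. Now I release and withdraw.

>>> drive_tool(commands=[{"offset": [0, 0, 0], "spin": 0, "gripper": 0.75}, {"offset": [0, 0, 0], "spin": 0, "gripper": 0.5}, {"offset": [0, 0, 0], "spin": 0, "gripper": 0.3}, {"offset": [0, 0, 0], "spin": 0, "gripper": 0.3}, {"offset": [0, 0, 0.5], "spin": 0, "gripper": 0.3}, {"offset": [0, 0, 1.2], "spin": 0, "gripper": 0.3}, {"offset": [0, 0, 1.5], "spin": 0, "gripper": 0.3}, {"offset": [0, 0, 1.5], "spin": 0, "gripper": 0.3}, {"offset": [0, 0, 1.5], "spin": 0, "gripper": 0.3}, {"offset": [0, 0, 1.5], "spin": 0, "gripper": 0.3}, {"offset": [0, 0, 0], "spin": 0, "gripper": 0.3}, {"offset": [0, 0, 0], "spin": 0, "gripper": 0.3}])

```text
clock: 17.87
eef_pos: [569.3, -160.7, 227.8]
tool_rot: [0.0, 0.999, 0.046, 0.001]
wrist_force: [-0.5, 0.1, -0.6]
opening: 32.5
grasp_force: 0.0
```

```bash
python3 look.py 2; python3 -c "
from station import *
print(hand_in())"
```

```text
clk 17.97 eef [ 568.7 -160.5  226.2] open 32.7 F [-0.09  0.18 -0.66] [0.33 0.16 0.35] | th_cam -0.0 sd 0.0003 n 8667 th_arm 0.318 Ftan -0.44 0.36
the job is handed in; nothing more can be done
None
```

The stay hinge still holds: the lid stood by itself at about 0.45 rad for over 4 s with the gripper clear, then I guided it gently fully shut, let go, and handed the job in at about 18 s.

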